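Wedge the block row tight in the drilling tray and drop the hold-down bar

TASK

Draw the wooden wedge out of its keeper by the thin end, set it down and take it again by the thick end. Drive it, flat and thin end first, from the robot's side into the gap at the end of the row of blocks in the tray, until the blocks are shoved hard together and the wedge is jammed tight. Then swing the hold-down bar fully down over the row and let go, leaving the other things where they are.

Things in the scene. Friction and masses are not known exactly. Their poses are not given: they have to be found in the camera images.
- tray: Plywood drilling tray, fixed. Origin on the bench, z up. Base board 10 mm thick, x -90 to 50, y -110 to 100 mm. The row of blocks runs along y between an end stop (inner face y = -70 mm) and a sloping stop at the +y end (see gap_mouth). Back fence 25 mm high, face at x = 30 mm, from y -70 to 34 mm. The front (-x, robot's side) is open.
- gap_mouth (a point): Front of the gap for the wedge, at x -30, y 53, z 25 mm in the tray's frame, same axes. The +y stop is 50 mm high over the bench, its inner face slopes: y = 62 mm - 0.2 x for x -30 to 30 mm. Row tight: gap from y = 38 mm to that face, 30 mm wide in front, 18 mm at the back; it is open behind, so the wedge can come through.
- block1_mid (a point): Centre of the first hardwood block, 60 (x) x 36 (y) x 40 (z) mm, 75 g, standing loose on the tray's board next to the fixed stop at -y. Axes as the tray's.
- block2_mid (a point): Centre of the second, like block, next in the row towards +y. A few mm of play lie between the blocks at the start.
- block3_mid (a point): Centre of the third, like block, the one beside the gap. With the row tight it lies at y = 20 mm in the tray's frame (up to 7 mm more at the start).
- keeper: Plywood box fixed to the bench, 76 (x) x 58 (y) x 48 mm high, holding the wedge's thick end: a roofed pocket open at its +x face only, 46 mm wide, 40 mm high inside, the bench its floor, back wall's inner face at x = -32 mm. Origin under its centre. Pulled 75 mm or more towards +x the wedge is clear of it.
- wedge_mid (a point): Middle of the loose wooden wedge lying flat: 120 mm long, 30 mm high, 80 g. x runs to the thin end (x = 60 mm from here), thick end face at x = -60. Straight side at y = -16 mm all along; other side at y = +16 mm over the 40 mm thick end (32 mm wide, parallel), then from x = -20 mm slopes 1 in 5, like the tray's stop, to y = 0 at the thin end (16 mm wide).
- wedge_tip (a point): Centre of the wedge's thin end face, 15 mm above its underside; axes as wedge_mid. Home (wedge x along the tray's x, straight side against block 3) it is about 10 mm beyond the blocks' back, at x = 40 mm in the tray's frame. At the start about 60 mm of the thin end sticks out of the keeper.
- wedge_butt (a point): Point to take the wedge by its thick end: 18 mm from the thick end face, mid-width (32 mm), 15 mm above its underside; axes as wedge_mid. Home, 50 mm of the thick end stays out at the tray's front. Wood on wood has friction 0.35. Driving takes some 2 to 8 N; a push of 12 to 20 N on the thick end jams the wedge and friction then holds it.
- bar (a joint): Hinge of the steel hold-down bar, rad: 0 = fully down, level over the row; about 1 to 1.4 at the start (standing up over the -y end). The hinge is stiff (about 0.3 N m): it stays where it is left.
- bar_hinge (a point): Middle of the bar's hinge pin, which runs along the tray's x, at x 0, y -97 mm, z 58 mm in the tray's frame.
- bar_knob (a point): Centre of the black knob at the bar's free end: a cylinder along the tray's x, 24 mm in diameter, 24 mm long, to be pinched across its flat ends. 165 mm from the hinge along the bar and 20 mm off on its upper side (bar down: y 68, z 78 mm in the tray's frame). Bar 20 mm wide, 12 mm thick, 2 mm above the blocks when down. Axes: x as the tray's, y along the bar.
- tile: Loose white ceramic tile offcut, 95 x 70 x 9 mm, bystander. Origin under its centre.
- gauge: Loose plastic hole gauge, 50 x 130 x 6 mm, bystander. Origin under its centre.
- punch: Loose steel center punch, 111 mm long, 10 mm thick, bystander.
- screwdriver: Loose cordless screwdriver lying on its side, about 160 x 135 x 38 mm, bystander.
There are look-alikes about, which are no part of the job. What is shaped like the keeper but green or turquoise is not meant. What is shaped like the part that bears block3_mid but red is not meant.

How it is judged:
On the way, in this order (a step that is already met when the one before it is completed fails the run):
1. the wedge is out of the keeper and let go, lying still (x of wedge_butt in the frame of keeper above 0.045 m and contact force between the fingers and wedge below 0.1 N and linear speed of wedge below 0.02 m/s and angle between wedge_mid's own z axis and vertical below 0.15 rad), for 0.1 s.
2. the wedge is taken again at its thick end (contact force between the fingers and wedge above 1 N and distance between the grasp point and wedge_butt below 0.05 m), for 0.1 s.
3. the wedge is home, pressing hard on the blocks, and the row tight while the bar is still up (x of wedge_tip in the frame of tray above 0.033 m and z of wedge_tip in the frame of tray between 0.022 and 0.029 m and y of wedge_tip in the frame of tray between 0.038 and 0.052 m and angle between the x axis of wedge_mid and the x axis of tray, either way round below 0.08 rad and angle between wedge_mid's own z axis and vertical below 0.08 rad and y of block3_mid in the frame of tray between 0.018 and 0.0215 m and y of block1_mid in the frame of tray above -0.054 m and z of block1_mid in the frame of tray between 0.026 and 0.034 m and x of block1_mid in the frame of tray between -0.008 and 0.004 m and y of block2_mid in the frame of tray above -0.018 m and z of block2_mid in the frame of tray between 0.026 and 0.034 m and x of block2_mid in the frame of tray between -0.008 and 0.004 m and z of block3_mid in the frame of tray between 0.026 and 0.034 m and x of block3_mid in the frame of tray between -0.008 and 0.004 m and contact force between wedge and block3 above 2 N and value of joint bar above 0.5 rad), for 0.1 s.
4. the bar is fully down (value of joint bar below 0.06 rad), for 0.2 s.
At the end, for the whole second after the job is handed in: Wedge flat in the gap, thin end 33 mm or more past the tray middle (within 7 mm of its home); the blocks flat in the row, all play under 1.5 mm; bar within 0.06 rad of down; all released and at rest (x of wedge_tip in the frame of tray above 0.033 m and z of wedge_tip in the frame of tray between 0.022 and 0.029 m and y of wedge_tip in the frame of tray between 0.038 and 0.052 m and angle between the x axis of wedge_mid and the x axis of tray, either way round below 0.08 rad and angle between wedge_mid's own z axis and vertical below 0.08 rad and y of block3_mid in the frame of tray between 0.018 and 0.0215 m and y of block1_mid in the frame of tray above -0.054 m and z of block1_mid in the frame of tray between 0.026 and 0.034 m and x of block1_mid in the frame of tray between -0.008 and 0.004 m and y of block2_mid in the frame of tray above -0.018 m and z of block2_mid in the frame of tray between 0.026 and 0.034 m and x of block2_mid in the frame of tray between -0.008 and 0.004 m and z of block3_mid in the frame of tray between 0.026 and 0.034 m and x of block3_mid in the frame of tray between -0.008 and 0.004 m and value of joint bar below 0.06 rad and linear speed of wedge below 0.01 m/s and contact force between the arm and anything else below 0.5 N); the robot touches nothing.
It fails at once if the tile is pushed more than 30 mm (distance of tile from where it was at the start of the episode above 0.03 m).
It fails at once if the gauge is pushed more than 30 mm (distance of gauge from where it was at the start of the episode above 0.03 m).
It fails at once if the punch is pushed more than 30 mm (distance of punch from where it was at the start of the episode above 0.03 m).
It fails at once if the screwdriver is pushed more than 30 mm (distance of screwdriver from where it was at the start of the episode above 0.03 m).
It also fails if it takes over 67 s, if anything falls off the work surface, if the arm or the gripper's body presses on something with over 40 N, if the wrist force passes 120 N, or if a joint passes its speed limit or range.

ROBOT

A 6-joint arm with a two-finger parallel gripper is mounted at the origin on the work surface. World frame = base frame: x ahead of the robot, y to its left, z up, the work surface at z = 0. Lengths are in m, angles in rad, forces in N, time in s.
With the tool pointing down it reaches from about 0.35 to 0.775 m from the base axis. Payload 5.5 kg.
Tool frame: the origin (TCP) lies midway between the tips of the shut fingers; the grasp point (between the pads) lies 19 mm behind it; z points along the fingers, y is the line along which they close (so a half turn about z gives the same grasp; the last joint's range is limited). The gripper opens to 85 mm and grips with 20 to 120 N. Pads are 22 mm wide; open, the fingers measure 114 mm over their backs; the gripper's body (76 mm by 85 mm) begins 54 mm behind the grasp point. The pads swing forward as they close: fully open they stand 13 mm farther back than shut.
Start: joints at [1.185, 0.313, 0.046, 1.304, 0, 1.431], TCP at [0.14, 0.558, 0.231] pointing down, gripper open.
Joint ranges: [-2.76, 2.76], [-0.86, 1.69], [-1.03, 1.26], [-2.2, 2.34], [-1.47, 1.5], [-3.14, 3.14]. Speed limits (rad/s): [2.57, 2.57, 3.14, 3.14, 3.14, 3.14].

INTERFACE

Orientations are given as a unit quaternion [w, x, y, z].
In Python, from workcell import telemetry, imaging, env gives the robot as it stands. The module is installed in compiled form; this text tells all that it offers.
- The arm moves only by the tool step_arm, never from a script. Its argument "moves" is a list of rows, each a list of 3 entries, a list of its own where there are three numbers: the shift along the tool's x, y, z in mm, then the turn, a rotation vector about the tool's x, y, z in rad, then the finger opening in mm, from 0 to 85.4. A call has 1 to 8 rows; each row is the pose to reach, as a shift and turn from the pose commanded when the call began, along the tool's axes at that moment; what a row does not reach only later rows make up. A row lasts 1/12 s, in which the tool goes at most 41.7 mm and 7.16 degrees, less where a joint would pass 70% of its speed; a pose out of reach is approached as far as the arm can. A call with a gripper value outside its range is refused whole. The fingers move at their own pace and stop on an object; "grip_force" is the grip in N (left out, the last holds). Time passes only in rows, so rows that repeat a pose let the fingers close. It gives the time, the measured TCP pose, the force, the opening and the grip force at its end, in the units of the state.
- telemetry.get_state(): the state, without advancing time (a new reading comes with each control period).
- imaging.read_camera(name): name is "scene" or "top" or "wrist"; returns the picture (384x512x3 uint8, red, green, blue); there is no depth.
- imaging.camera_params(name): a dict with "camera_matrix" (3x3 intrinsics, pixels), "pose" (4x4, takes a point from camera to world coordinates). Camera axes: x right, y up, looking along -z (the intrinsics and any distortion apply to the point x, -y, -z); pixel columns grow to the right and rows downward; lengths in m; the calibration is good to about 2 mm. A picture is of the moment at which its call begins: read the wrist's pose just before it. camera_params takes no time and is no camera call; for the wrist camera it gives the pose at the moment of the call.
- env.hand_in(): hands the job in; it is judged then, once.
The state is a dict: "clock": time; "joint_pos": joint angles; "qvel": joint speeds; "tau": joint torques, N m; "tcp_pos": TCP position; "orientation": TCP orientation; "wrist_force": force on the tool from outside, world axes, zero at the start; "ft_torque": the same for the moment, N m; "finger_gap": finger opening in m; "grip_force": force on a finger pad.
Only numpy, scipy, OpenCV 4.12 (cv2) and the standard library are available. Lean on these libraries where they do the work, as an engineer would, in place of code of your own. Each camera call takes 0.05 s, during which the arm holds its last target. There are 200 camera calls.

## Working session

There is one attempt and no reset: what is moved stays moved. The work goes in short steps, Python scripts to look and compute and a tool call to move; the robot and the scene stay as the last step left them, time stands still between calls to the robot, and variables do not carry over. Pictures are saved under pics/ and viewed, at most 10 in all, crops included, and the job is handed in when it is done.

Besides the shell and the picture viewer there is one more tool, called after "Request:" as name([rows], argument=value, ...), one row to a line, values as JSON. step_arm: Moves the arm, as the interface text tells. Its arguments: {"type":"object","properties":{"moves":{"type":"array"},"grip_force":{"type":"number"}},"required":["moves"]}

```bash
mkdir -p pics; cat > h.py <<'E'
import numpy as np, cv2
from workcell import telemetry, imaging, env
from scipy.spatial.transform import Rotation as R
def cam(n):
    p=imaging.camera_params(n); return np.array(p["camera_matrix"]),np.array(p["pose"])
def ray(K,T,u,v):
    d=np.array([(u-K[0,2])/K[0,0],-(v-K[1,2])/K[1,1],-1.]); return T[:3,3],T[:3,:3]@d
def onz(K,T,u,v,z):
    o,d=ray(K,T,u,v); return o+d*(z-o[2])/d[2]
def proj(K,T,p):
    q=T[:3,:3].T@(np.array(p)-T[:3,3]); q=q*[1,-1,-1]; w=K@q; return w[:2]/w[2]
def shot(n,f):
    K,T=cam(n); im=imaging.read_camera(n); cv2.imwrite(f'pics/{f}.png',im[:,:,::-1]); np.savez(f'pics/{f}.npz',K=K,T=T); return im,K,T
def st():
    s=telemetry.get_state(); q=np.array(s["orientation"]); return s,R.from_quat(q[[1,2,3,0]])
def togo(target,yaw=None):
    """shift in tool axes (mm) from the measured pose to a world target"""
    s,r=st(); return r.inv().apply(np.array(target)-s["tcp_pos"])*1000
E
python3 - <<'E'
from h import *
for n in ['scene','top']:
    im,K,T=shot(n,n+'0'); print(n,K.round(1).tolist(),T.round(3).tolist(), {k:v for k,v in imaging.camera_params(n).items() if k not in('camera_matrix','pose')})
print(telemetry.get_state())
a=cv2.imread('pics/top0.png');cv2.imwrite('pics/top0b.png',cv2.resize(a,(800,600),interpolation=cv2.INTER_CUBIC))
a=cv2.imread('pics/scene0.png');cv2.imwrite('pics/scene0b.png',cv2.resize(a,(800,600),interpolation=cv2.INTER_CUBIC))
E
```

```text
scene [[394.3, 0.0, 258.5], [0.0, 394.3, 189.8], [0.0, 0.0, 1.0]] [[-0.281, -0.725, 0.629, 1.274], [0.96, -0.202, 0.196, 0.169], [-0.015, 0.658, 0.753, 0.909], [0.0, 0.0, 0.0, 1.0]] {}
top [[350.5, 0.0, 249.4], [0.0, 350.5, 190.8], [0.0, 0.0, 1.0]] [[0.009, 0.976, -0.217, 0.383], [-1.0, 0.008, -0.005, -0.031], [-0.003, 0.217, 0.976, 1.085], [0.0, 0.0, 0.0, 1.0]] {}
{'clock': 0.1, 'joint_pos': array([1.18539452e+00, 3.13957728e-01, 4.50985406e-02, 1.30359403e+00,
       1.71103159e-05, 1.43120003e+00]), 'qvel': array([-0.00040765,  0.00017136,  0.00374902,  0.00034062, -0.00034642,
        0.00089797]), 'tau': array([ 3.61070473e-03, -4.81725383e+01,  2.99243778e+01,  1.27385659e-02,
       -7.50637423e-05,  2.35513829e-05]), 'tcp_pos': array([0.13975101, 0.55729582, 0.23048202]), 'orientation': array([-2.23239526e-04,  1.22593544e-01,  9.92456617e-01, -7.97847160e-04]), 'wrist_force': array([0.03670588, 0.32248316, 0.0139664 ]), 'ft_torque': array([0.00159424, 0.0415237 , 0.02547802]), 'grip_force': 0.0, 'finger_gap': 0.0851313889518255}
```

View pics/top0b.png

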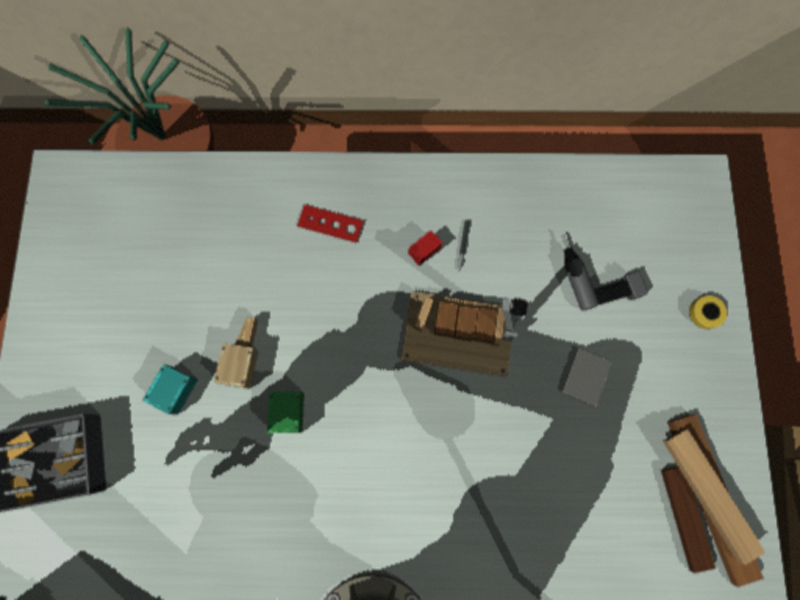

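View pics/scene0b.png

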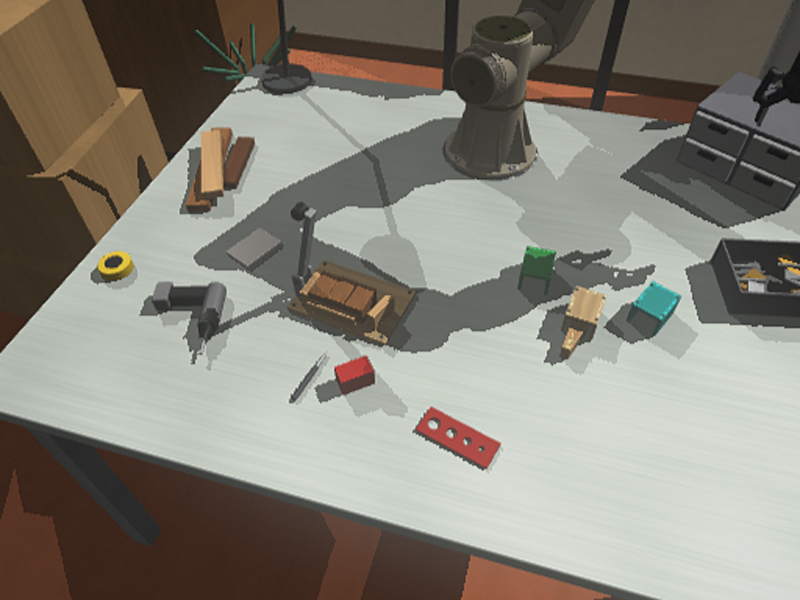

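The top view shows the wood keeper at about (235,365), with the wedge pointing up at (248,328), and the tray at about (458,335) with the knob at (519,306). The turquoise, green and red things are the look-alikes. The scene view agrees, with the bar standing up at the tray's -y end.

```bash
python3 - <<'E'
from h import *
d=np.load('pics/top0.npz');K,T=d['K'],d['T']
f=lambda u,v,z:onz(K,T,u*.64,v*.64,z).round(4)[:2]
print('tray FL,FR',f(401,363,.01),f(507,376,.01),'wedge tip',f(248,313,.03),'keeper c',f(236,366,.048))
for n,p in dict(tile=(586,376),punch=(464,244),gauge=(331,223),driver=(590,290),red=(425,248),green=(286,410)).items(): print(n,f(*p,.01))
Kw,Tw=cam('wrist'); s,r=st()
print(Kw.round(1).tolist()); print((r.inv().as_matrix()@(Tw[:3,3]-s['tcp_pos'])).round(4),(r.inv().as_matrix()@Tw[:3,:3]).round(3).tolist())
print(r.as_matrix().round(3).tolist())
a=cv2.imread('pics/top0.png')
c=np.hstack([cv2.resize(a[195:255,130:190],(400,400),interpolation=cv2.INTER_CUBIC),cv2.resize(a[180:245,250:315][:, :65],(400,400),interpolation=cv2.INTER_CUBIC)])
cv2.imwrite('pics/c1.png',c)
E
```

```text
tray FL,FR [ 0.492  -0.0493] [ 0.4684 -0.2559] wedge tip [0.5854 0.2518] keeper c [0.4799 0.2631]
tile [ 0.4697 -0.4097]
punch [ 0.7371 -0.1778]
gauge [0.7807 0.0971]
driver [ 0.642  -0.4296]
red [ 0.7279 -0.0976]
green [0.3998 0.1717]
[[328.8, 0.0, 254.7], [0.0, 328.8, 193.4], [0.0, 0.0, 1.0]]
[ 0.0783  0.0007 -0.1419] [[-0.001, 0.952, 0.305], [1.0, 0.0, 0.001], [0.001, 0.305, -0.952]]
[[-0.97, 0.243, -0.001], [0.243, 0.97, -0.002], [0.0, -0.002, -1.0]]
```

View pics/c1.png

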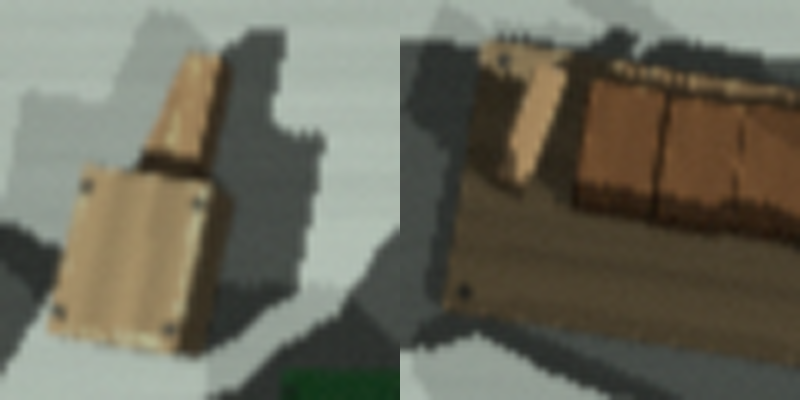

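The left crop shows the keeper's top corners at about (88,170), (212,190), (185,352) and (50,330), with the wedge end between (190,55) and (228,62). The right crop shows the gap between the sloping stop and block 3. I'll now look from close by with the wrist camera.

Request:
step_arm([
  [[-423, -205, 0], [0, 0, -0.1], 85],
  [[-423, -205, 0], [0, 0, -0.1], 85],
  [[-423, -205, 0], [0, 0, -0.1], 85],
  [[-423, -205, 0], [0, 0, -0.1], 85],
  [[-423, -205, 0], [0, 0, -0.1], 85],
  [[-423, -205, 0], [0, 0, -0.1], 85],
  [[-423, -205, 0], [0, 0, -0.1], 85],
  [[-423, -205, 0], [0, 0, -0.1], 85],
])

```text
clock: 0.77
tcp_pos: [0.3965, 0.3421, 0.2311]
orientation: [-0.0, 0.073, 0.997, -0.0]
wrist_force: [1.4, 0.8, -0.2]
finger_gap: 0.085
grip_force: 0.0
```

```bash
python3 -c "
from h import *
print(togo([.50,.256,.23]),st()[1].as_matrix().round(3).tolist(),st()[0]['tcp_pos'])"
```

```text
[-114.89424123  -70.13593185    1.04102768] [[-0.989, 0.145, -0.0], [0.145, 0.989, -0.0], [0.0, -0.0, -1.0]] [0.39650346 0.34207055 0.23107026]
```

Request:
step_arm([
  [[-115, -70, 0], [0, 0, 0], 85],
  [[-115, -70, 0], [0, 0, 0], 85],
  [[-115, -70, 0], [0, 0, 0], 85],
  [[-115, -70, 0], [0, 0, 0], 85],
  [[-115, -70, 0], [0, 0, 0], 85],
  [[-115, -70, 0], [0, 0, 0], 85],
])

```text
clock: 1.27
tcp_pos: [0.499, 0.2572, 0.2306]
orientation: [-0.001, 0.074, 0.997, -0.0]
wrist_force: [-0.7, 1.2, -0.5]
finger_gap: 0.0848
grip_force: 0.0
```

```bash
python3 -c "
from h import *
im,K,T=shot('wrist','w1');print(st()[0]['tcp_pos'])
cv2.imwrite('pics/w1b.png',cv2.resize(cv2.imread('pics/w1.png'),(800,600)))"
```

```text
[0.49829782 0.2579621  0.23084961]
```

View pics/w1b.png

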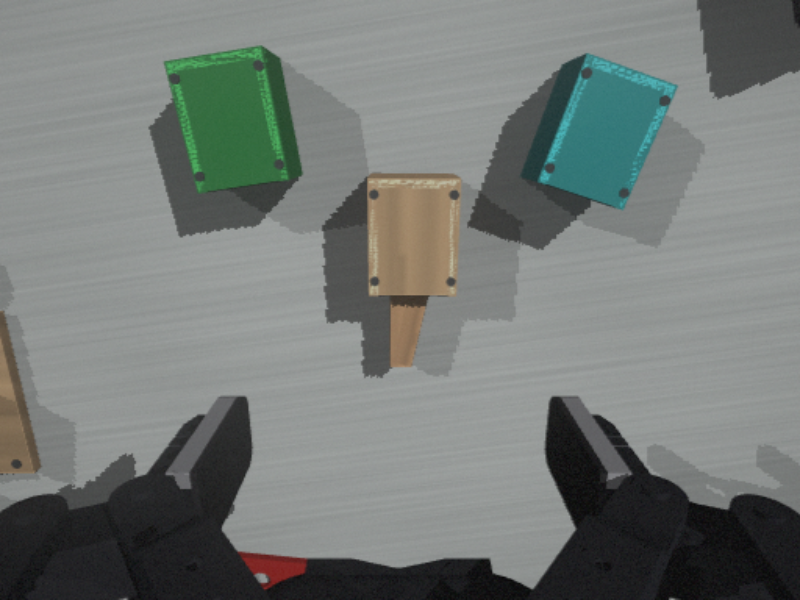

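The wrist view (image up is the robot's side) shows the keeper's roof corners at (370,178), (460,178), (459,296) and (369,296). The wedge's top face has its straight side at column 391, rows 305 to 366, and its thin end runs from (391,366) to (411,367).

```bash
python3 - <<'E'
from h import *
d=np.load('pics/w1.npz');K,T=d['K'],d['T']
f=lambda u,v,z:onz(K,T,u*.64,v*.64,z)[:2]
C=[f(370,178,.048),f(460,178,.048),f(459,296,.048),f(369,296,.048)]
print([np.linalg.norm(C[i]-C[(i+1)%4]).round(4) for i in range(4)],np.mean(C,0))
ax=(C[3]-C[0]+C[2]-C[1]);print('keeper yaw',np.arctan2(ax[1],ax[0]))
a,b,c=f(391,306,.03),f(391,366,.03),f(411.5,366.5,.03)
print(a,b,c,'wedge yaw',np.arctan2(*(b-a)[::-1]),np.linalg.norm(b-a),np.linalg.norm(c-b))
# subpixel straight edge via mask
im=cv2.imread('pics/w1.png');hsv=cv2.cvtColor(im,cv2.COLOR_BGR2HSV)
print(hsv[215,258],hsv[215,245],hsv[215,275])
for v in range(198,236,4):
    print(v,[ (hsv[v,u,1]) for u in range(244,276)])
E
```

```text
[np.float64(0.0554), np.float64(0.076), np.float64(0.0595), np.float64(0.076)] [0.4839293  0.27054341]
keeper yaw -0.1467030822860013
[0.53190749 0.24777511] [0.57737418 0.24080194] [0.579966   0.25552285] wedge yaw -0.15218296570232778 0.04599832360901956 0.01494733452721929
[ 15  98 149] [60  3 82] [ 83   8 134]
198 [np.uint8(3), np.uint8(3), np.uint8(12), np.uint8(6), np.uint8(10), np.uint8(33), np.uint8(99), np.uint8(102), np.uint8(98), np.uint8(99), np.uint8(97), np.uint8(97), np.uint8(96), np.uint8(99), np.uint8(97), np.uint8(97), np.uint8(99), np.uint8(97), np.uint8(97), np.uint8(95), np.uint8(94), np.uint8(98), np.uint8(97), np.uint8(91), np.uint8(101), np.uint8(98), np.uint8(99), np.uint8(93), np.uint8(15), np.uint8(4), np.uint8(6), np.uint8(4)]
202 [np.uint8(3), np.uint8(6), np.uint8(3), np.uint8(0), np.uint8(3), np.uint8(33), np.uint8(98), np.uint8(97), np.uint8(93), np.uint8(98), np.uint8(99), np.uint8(98), np.uint8(97), np.uint8(101), np.uint8(100), np.uint8(97), np.uint8(95), np.uint8(98), np.uint8(98), np.uint8(98), np.uint8(100), np.uint8(100), np.uint8(96), np.uint8(
[... 2941 characters left out ...]
int8(94), np.uint8(94), np.uint8(98), np.uint8(89), np.uint8(97), np.uint8(97), np.uint8(97), np.uint8(97), np.uint8(35), np.uint8(4), np.uint8(9), np.uint8(8), np.uint8(6), np.uint8(8), np.uint8(6), np.uint8(4), np.uint8(8), np.uint8(6), np.uint8(7), np.uint8(7)]
234 [np.uint8(3), np.uint8(0), np.uint8(9), np.uint8(6), np.uint8(9), np.uint8(36), np.uint8(90), np.uint8(90), np.uint8(89), np.uint8(90), np.uint8(89), np.uint8(90), np.uint8(92), np.uint8(91), np.uint8(91), np.uint8(92), np.uint8(90), np.uint8(88), np.uint8(89), np.uint8(31), np.uint8(3), np.uint8(6), np.uint8(7), np.uint8(4), np.uint8(6), np.uint8(7), np.uint8(7), np.uint8(4), np.uint8(8), np.uint8(6), np.uint8(6), np.uint8(8)]
```

Request:
step_arm([
  [[-30, 2, 30], [0, 0, 0.1], 85],
  [[-59, 4, 60], [0, 0, 0.1], 70],
  [[-59, 4, 100], [0, 0, 0.1], 70],
  [[-59, 4, 140], [0, 0, 0.1], 70],
  [[-59, 4, 170], [0, 0, 0.1], 70],
  [[-59, 4, 180], [0, 0, 0.1], 70],
  [[-59, 4, 180], [0, 0, 0.1], 70],
], grip_force=30)

```text
clock: 1.9
tcp_pos: [0.5544, 0.2538, 0.0484]
orientation: [-0.003, 0.121, 0.993, -0.001]
wrist_force: [-0.5, -0.3, -0.3]
finger_gap: 0.07
grip_force: 0.0
```

```bash
python3 -c "
from h import *
print(togo([.5571,.2539,.004]),st()[1].as_matrix().round(3).tolist())
p=[.5785,.2485,.03]
im,K,T=shot('wrist','w2');print(proj(K,T,p))"
```

```text
[-2.88986821  0.92538147 44.33128736] [[-0.97, 0.241, -0.006], [0.241, 0.971, -0.002], [0.006, -0.003, -1.0]]
[255.11474782 281.52485129]
```

View pics/w2.png

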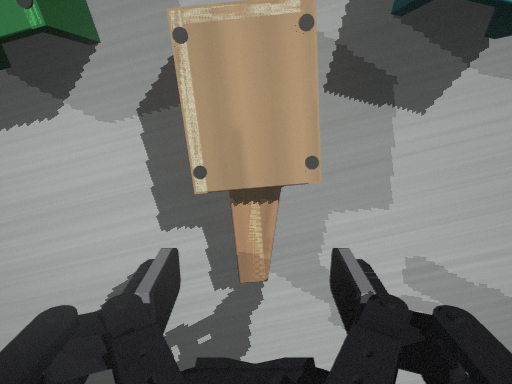

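The wedge lies centred between the fingers. Its tip is at (253,281), against a predicted (255,281). Descending to grip.

Request:
step_arm([
  [[-2, 1, 25], [0, 0, 0], 70],
  [[-3, 1, 44], [0, 0, 0], 70],
  [[-3, 1, 44], [0, 0, 0], 70],
  [[-3, 1, 44], [0, 0, 0], 0],
  [[-3, 1, 44], [0, 0, 0], 0],
  [[-3, 1, 44], [0, 0, 0], 0],
  [[-3, 1, 44], [0, 0, 0], 0],
  [[-3, 1, 44], [0, 0, 0], 0],
])

```text
clock: 2.62
tcp_pos: [0.5625, 0.254, 0.0095]
orientation: [0.001, 0.123, 0.992, 0.001]
wrist_force: [-0.8, -0.6, 6.2]
finger_gap: 0.0203
grip_force: 28.9
```

Request:
step_arm([
  [[0, 0, -2], [0, 0, 0], 0],
  [[-15, 1.5, -3], [0, 0, 0], 0],
  [[-32, 3, -3], [0, 0, 0], 0],
  [[-50, 5, -3], [0, 0, 0], 0],
  [[-70, 7, -3], [0, 0, 0], 0],
  [[-90, 9, -3], [0, 0, 0], 0],
  [[-110, 10.5, -3], [0, 0, 0], 0],
  [[-110, 10.5, -3], [0, 0, 0], 0],
])

```text
clock: 3.28
tcp_pos: [0.6747, 0.2358, 0.0107]
orientation: [0.002, 0.124, 0.992, 0.0]
wrist_force: [0.5, -0.1, -0.7]
finger_gap: 0.0199
grip_force: 29.3
```

```bash
python3 -c "
from h import *
s,r=st();print(s['tcp_pos'],s['finger_gap'],s['wrist_force'],r.as_matrix().round(3).tolist())
im,K,T=shot('wrist','w3')"
```

```text
[0.67467142 0.23575395 0.01071099] 0.019887984154169112 [ 0.54213967 -0.07490153 -0.73729282] [[-0.969, 0.245, 0.004], [0.245, 0.969, 0.0], [-0.004, 0.001, -1.0]]
```

View pics/w3.png

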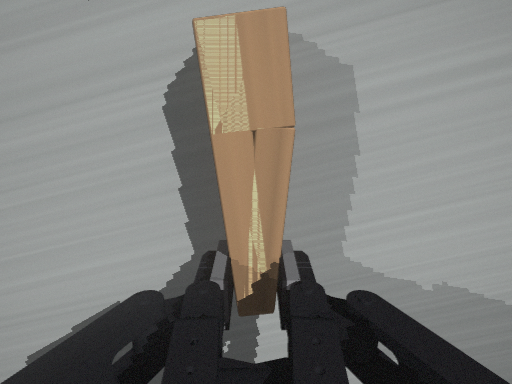

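The wedge is out of the keeper and held at the thin end, with its thick end at the top of the picture, (195,20) to (287,8). I'll set it down, let go and rise.

Request:
step_arm([
  [[0, 0, 3], [0, 0, 0], 0],
  [[0, 0, 4], [0, 0, 0], 0],
  [[0, 0, 4], [0, 0, 0], 70],
  [[0, 0, 3], [0, 0, 0], 70],
  [[0, 0, 3], [0, 0, 0], 70],
  [[0, 0, -30], [0, 0, -0.05], 70],
  [[10, 0, -70], [0, 0, -0.1], 70],
  [[20, 0, -110], [0, 0, -0.1], 70],
])

```text
clock: 4.0
tcp_pos: [0.6493, 0.2414, 0.1195]
orientation: [-0.002, 0.072, 0.997, -0.001]
wrist_force: [1.0, 0.5, 0.6]
finger_gap: 0.0697
grip_force: 0.0
```

Request:
step_arm([
  [[20, 0, -5], [0, 0, 0], 70],
  [[20, 0, -5], [0, 0, 0], 70],
  [[20, 0, -5], [0, 0, 0], 70],
])

```text
clock: 4.25
tcp_pos: [0.6306, 0.2451, 0.126]
orientation: [0.0, 0.072, 0.997, 0.0]
wrist_force: [-0.4, -1.0, 1.0]
finger_gap: 0.0699
grip_force: 0.0
```

```bash
python3 - <<'E'
from h import *
s,r=st();print(s['tcp_pos'],r.as_matrix().round(3).tolist())
im,K,T=shot('wrist','w4')
hsv=cv2.cvtColor(im,cv2.COLOR_RGB2HSV)
m=((hsv[:,:,1]>60)&(hsv[:,:,0]<25)).astype(np.uint8)*255
for c in cv2.findContours(m,0,2)[0]:
    if cv2.contourArea(c)>800:
        a=cv2.approxPolyDP(c,4,True)[:,0]; print(cv2.contourArea(c))
        for p in a: print(p, onz(K,T,p[0],p[1],.03).round(4)[:2])
E
```

```text
[0.63064359 0.2450986  0.1260306 ] [[-0.99, 0.144, 0.001], [0.144, 0.99, 0.0], [-0.001, 0.0, -1.0]]
913.5
[163 332] [0.7438 0.1477]
[179 370] [0.7874 0.1525]
[194 367] [0.7859 0.1668]
[200 336] [0.7527 0.179 ]
5216.5
[276 111] [0.5708 0.2696]
[236 115] [0.5694 0.2413]
[241 263] [0.6862 0.2263]
[260 261] [0.6866 0.2418]
[279 171] [0.6142 0.2663]
2775.0
[210   0] [0.4963 0.2364]
[211  30] [0.5135 0.2339]
[219  34] [0.5166 0.2386]
[305  31] [0.523  0.2948]
[307   0] [0.5053 0.2978]
[301   4] [0.507  0.2938]
[306  11] [0.5114 0.2965]
[301  30] [0.522  0.2922]
[296  29] [0.5209 0.289 ]
[299   0] [0.5045 0.2927]
```

View pics/w4.png

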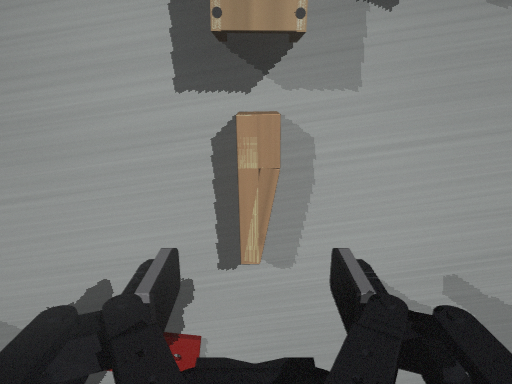

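The wedge lies flat and clear of the keeper, its thick end at rows 113 to 168 and its tip at (250,262). Taking it by the thick end at (0.587, 0.2545).

Request:
step_arm([
  [[25, 2, 15], [0, 0, -0.017], 70],
  [[44, 3, 40], [0, 0, -0.017], 70],
  [[44, 3, 75], [0, 0, -0.017], 70],
  [[44, 3, 100], [0, 0, -0.017], 70],
  [[44, 3, 115], [0, 0, -0.017], 70],
  [[44, 3, 118], [0, 0, -0.017], 70],
  [[44, 3, 118], [0, 0, -0.017], 70],
], grip_force=60)

```text
clock: 4.88
tcp_pos: [0.5865, 0.2531, 0.0041]
orientation: [-0.003, 0.065, 0.998, -0.001]
wrist_force: [0.1, 0.0, 0.8]
finger_gap: 0.07
grip_force: 0.0
```

Request:
step_arm([
  [[0, 0, 0], [0, 0, 0], 0],
  [[0, 0, 0], [0, 0, 0], 0],
  [[0, 0, 0], [0, 0, 0], 0],
  [[0, 0, 0], [0, 0, 0], 0],
  [[0, 0, 0], [0, 0, 0], 0],
  [[0, 0, 0], [0, 0, 0], 0],
])

```text
clock: 5.38
tcp_pos: [0.5895, 0.2543, 0.0089]
orientation: [0.001, 0.064, 0.998, 0.001]
wrist_force: [0.0, 0.1, 7.0]
finger_gap: 0.0309
grip_force: 60.6
```

Request:
step_arm([
  [[0, 0, -20], [0, 0, 0], 0],
  [[0, 0, -55], [0, 0, 0], 0],
  [[5, -20, -90], [0, 0, 0], 0],
  [[16, -50, -110], [0, 0, 0], 0],
  [[24, -85, -130], [0, 0, 0], 0],
  [[32, -120, -150], [0, 0, 0], 0],
  [[40, -155, -165], [0, 0, 0], 0],
  [[48, -190, -180], [0, 0, 0], 0],
])

```text
clock: 6.05
tcp_pos: [0.5151, 0.0705, 0.1883]
orientation: [0.0, 0.064, 0.998, 0.0]
wrist_force: [0.5, -1.0, -1.7]
finger_gap: 0.031
grip_force: 59.9
```

Request:
step_arm([
  [[10, -40, -8], [0, 0, 0], 0],
  [[17, -70, -10], [0, 0, 0], 0],
  [[17, -80, -10], [0, 0, 0], 0],
  [[17, -80, -10], [0, 0, 0], 0],
  [[17, -80, -10], [0, 0, 0], 0],
])

```text
clock: 6.47
tcp_pos: [0.4889, -0.0056, 0.1972]
orientation: [-0.0, 0.065, 0.998, 0.0]
wrist_force: [-0.3, 0.0, -1.6]
finger_gap: 0.0311
grip_force: 59.9
```

```bash
python3 - <<'E'
from h import *
s,r=st();print(s['tcp_pos'],s['finger_gap'],s['wrist_force'],r.as_matrix().round(3).tolist())
shot('wrist','w5')
cv2.imwrite('pics/w5b.png',cv2.resize(cv2.imread('pics/w5.png'),(800,600)))
E
```

```text
[ 0.4889329  -0.00564546  0.19716126] 0.031124211805677062 [-3.24978818e-01  1.20547895e-03 -1.64528669e+00] [[-0.992, 0.13, -0.0], [0.13, 0.992, 0.001], [0.0, 0.001, -1.0]]
```

View pics/w5b.png

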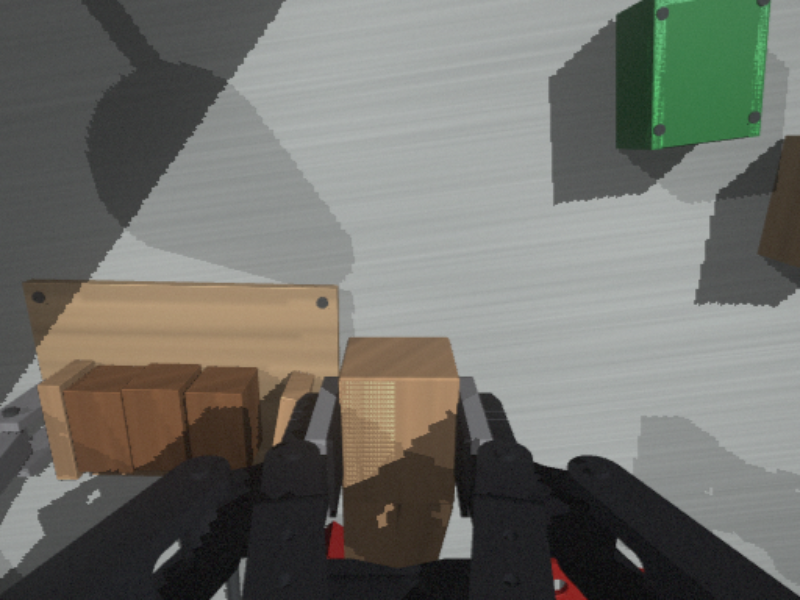

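The view shows the tray's front edge from (24,284) to (339,287). Block tops have their front edges at about row 368, with block 3's corner at (258,368) and the stop's front at about (285-315,374). The wedge is held squarely, its back top edge from (341,378) to (459,376).

```bash
python3 - <<'E'
from h import *
d=np.load('pics/w5.npz');K,T=d['K'],d['T']
f=lambda u,v,z:onz(K,T,u*.64,v*.64,z)[:2]
A,B=f(25,284,.01),f(339,287.5,.01)
print(A,B,np.linalg.norm(B-A))
yv=(B-A)/np.linalg.norm(B-A); yaw=np.arctan2(-yv[0],yv[1]); xv=np.array([yv[1],-yv[0]])
O=(A+B)/2+xv*.09+yv*.005; print('yaw',yaw,'O',O)
tr=lambda p:(np.array([(p-O)@xv,(p-O)@yv])*1000).round(1)
for n,p in dict(b3fr=(258,368.5),b3fl=(193,371),b2fr=(201,364),b2fl=(133,366),b1fl=(80,366),b1fr=(128,366),endstopfr=(94,361),stopfl=(286,374),stopfr=(312,374)).items(): print(n,tr(f(*p,.05)))
s,r=st();tv=s['tcp_pos'][:2]
a,b=f(341,378,.218),f(459,376,.218);c,e=f(347,338.5,.188),f(453,338.5,.188)
print(a,b,np.linalg.norm(a-b),c,e,np.linalg.norm(c-e))
w=b-a;print('wedge yaw',np.arctan2(-w[0],w[1]),[r.inv().apply(np.r_[q-tv,0]).round(4)[:2] for q in (a,b,c,e)])
np.savez('tray.npz',O=O,yaw=yaw)
E
```

```text
[ 0.47105434 -0.25286735] [ 0.50070075 -0.04623981] 0.20874350709497616
yaw -0.14250497130939374 O [ 0.57567536 -0.15738635]
b3fr [-49.1  52.9]
b3fl [-46.9  12.6]
b2fr [-51.7  18.1]
b2fl [-49.9 -23.9]
b1fl [-49.5 -56.5]
b1fr [-49.8 -27. ]
endstopfr [-53.  -47.3]
stopfl [-45.6  69.9]
stopfr [-45.7  86. ]
[ 0.46853281 -0.01730202] [0.47196352 0.01313739] 0.030632125665912453 [ 0.4693333  -0.01872246] [0.47370422 0.01447768] 0.033486632082171924
wedge yaw -0.11223250987179591 [array([ 0.0188, -0.0148]), array([0.0193, 0.0158]), array([ 0.0178, -0.0161]), array([0.0177, 0.0173])]
```

```bash
python3 - <<'E'
from h import *
d=np.load('pics/w5.npz');K,T=d['K'],d['T']
g=np.load('tray.npz');O,yaw=g['O'],g['yaw'];xv=np.array([np.cos(yaw),np.sin(yaw)]);yv=np.array([-xv[1],xv[0]])
def tr(u,v,z):
    p=onz(K,T,u*.64,v*.64,z)[:2]-O; return (np.array([p@xv,p@yv])*1000).round(1)
for n,p in dict(b3fr=(258,368.5),b3fl=(197,368),b2fr=(201,364),b2fl=(133,366),b1fl=(80,366),b1fr=(135,366),stopfl=(290,374),stopfr=(313,374)).items(): print(n,tr(*p,.01))
a=cv2.imread('pics/w5.png')[225:320,10:220];cv2.imwrite('pics/c5.png',cv2.resize(a,(798,361),interpolation=cv2.INTER_CUBIC))
E
```

```text
b3fr [-30.2  41.2]
b3fl [-30.1  -1.6]
b2fr [-33.2   1.5]
b2fl [-31.1 -46.2]
b1fl [-30.7 -83.4]
b1fr [-31.1 -44.8]
stopfl [-26.2  63.4]
stopfr [-26.4  79.6]
```

View pics/c5.png

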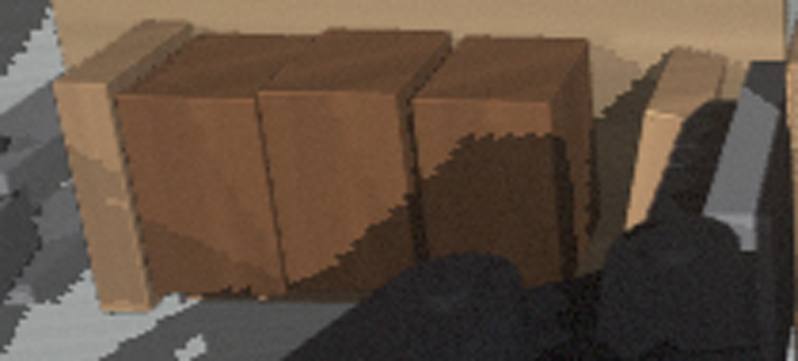

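The crop shows a visible play between blocks 2 and 3, and block 3's top front right corner at crop (550,100). The stop's top front corner is at (645,112).

```bash
python3 - <<'E'
from h import *
d=np.load('pics/w5.npz');K,T=d['K'],d['T']
g=np.load('tray.npz');O,yaw=g['O'],g['yaw'];xv=np.array([np.cos(yaw),np.sin(yaw)]);yv=np.array([-xv[1],xv[0]])
def tr(u,v,z):
    p=onz(K,T,u,v,z)[:2]-O; return (np.array([p@xv,p@yv])*1000).round(1)
c=lambda u,v,z:tr(10+(u+.5)/3.8-.5,225+(v+.5)/3.8-.5,z)
print('b3 top fr',c(550,101,.05),'fl',c(413,98,.05),'b2 fr',c(396,95,.05),'b1 fl',c(118,95,.05),'endstop fl',c(56,84,.05),'fr',c(112,81,.05),'stop fl',c(645,112,.05),'fr',c(705,100,.05))
dt=np.load('pics/top0.npz');K,T=dt['K'],dt['T']
t=lambda u,v,z:tr(u*.64,v*.64,z)
cc=lambda u,v,z:tr(250+(u-400+.5)/6.154-.5,180+(v+.5)/6.154-.5,z)
print('top: FL',cc(445,307,.01),'b3 fl top',cc(580,188,.05),'b3 back',cc(595,82,.05),'stop front',cc(510,180,.05),cc(525,188,.05),'stop back',cc(565,70,.05))
# plan
s,r=st(); 
for n,bx,by,z in (('pre',-150,54,.06),('low',-150,54,.018),('home',-62,54,.018)):
    w=O+xv*bx/1e3+yv*by/1e3; print(n,w,togo(np.r_[w,z]).round(1))
E
```

```text
b3 top fr [-32.5  41.2] fl [-32.9   6. ] b2 fr [-33.7   1.7] b1 fl [-32.9 -69.7] endstop fl [-35.9 -85. ] fr [-36.9 -70.5] stop fl [-29.6  65.5] fr [-33.2  81.1]
top: FL [-89.5  95.6] b3 fl top [-26.9  39.3] b3 back [26.4 39. ] stop front [-28.1  73.4] [-30.9  65.7] stop back [30.2 54.3]
pre [ 0.43486511 -0.08263026] [ 43.7 -84.  137. ]
low [ 0.43486511 -0.08263026] [ 43.7 -84.1 179. ]
home [ 0.52197308 -0.09512829] [-44.3 -85.3 178.9]
```

Measurements agree within about 2 mm: the end stop is at -70, block 3's face at 41 and the mouth of the gap runs from 41 to 67. Now moving to in front of the gap.

Request:
step_arm([
  [[20, -25, 10], [0, 0, 0.012], 0],
  [[40, -55, 30], [0, 0, 0.012], 0],
  [[46, -78, 60], [0, 0, 0.012], 0],
  [[46, -78, 95], [0, 0, 0.012], 0],
  [[46, -78, 130], [0, 0, 0.012], 0],
  [[46, -78, 160], [0, 0, 0.012], 0],
  [[46, -78, 170], [0, 0, 0.012], 0],
  [[46, -78, 170], [0, 0, 0.012], 0],
])

```text
clock: 7.18
tcp_pos: [0.4309, -0.0746, 0.024]
orientation: [-0.003, 0.069, 0.998, 0.001]
wrist_force: [-0.6, 0.8, -0.4]
finger_gap: 0.0307
grip_force: 60.0
```

```bash
cat >> h.py <<'E'
def trayinfo():
    g=np.load('tray.npz');O,yaw=g['O'],g['yaw'];xv=np.array([np.cos(yaw),np.sin(yaw)]);yv=np.array([-xv[1],xv[0]])
    s,r=st();p=s['tcp_pos'][:2]-O;M=r.as_matrix();ty=np.arctan2(-M[1,0],-M[0,0])
    print('tray xy',(p@xv*1e3).round(1),(p@yv*1e3).round(1),'z',s['tcp_pos'][2].round(4),'dyaw',(ty-yaw).round(4),'tilt',M[:,2].round(3),'F tray',(s['wrist_force'][:2]@xv).round(1),(s['wrist_force'][:2]@yv).round(1),s['wrist_force'][2].round(1),'gap',round(float(s['finger_gap']),4))
E
python3 -c "
from h import *
trayinfo()
im,K,T=shot('wrist','w6')
g=np.load('tray.npz');O,yaw=g['O'],g['yaw'];xv=np.array([np.cos(yaw),np.sin(yaw)]);yv=np.array([-xv[1],xv[0]])
a=cv2.resize(im[:,:,::-1],(800,600))
cv2.imwrite('pics/w6b.png',a)
for n,(x,y,z) in dict(b3=(-30,41,50),s=(-30,68,50)).items(): print(n,proj(K,T,np.r_[O+xv*x/1e3+yv*y/1e3,z/1e3])/.64)
"
```

```text
tray xy -155.0 61.4 z 0.024 dyaw 0.0039 tilt [-0.006  0.003 -1.   ] F tray -0.7 0.7 -0.4 gap 0.0307
b3 [334.13906302 776.19003471]
s [415.02768397 776.24692331]
```

Request:
step_arm([
  [[-10, -1, 0], [0, 0, 0.004], 0],
  [[-20, -1.5, 1], [0, 0, 0.004], 0],
  [[-30, -1.5, 2], [0, 0, 0.004], 0],
  [[-40, -1.5, 3], [0, 0, 0.004], 0],
  [[-50, -1.5, 4], [0, 0, 0.004], 0],
  [[-53, -1.5, 5], [0, 0, 0.004], 0],
  [[-53, -1.5, 5], [0, 0, 0.004], 0],
])

```text
clock: 7.82
tcp_pos: [0.4871, -0.0862, 0.0223]
orientation: [0.0, 0.072, 0.997, -0.0]
wrist_force: [0.6, -0.0, -1.3]
finger_gap: 0.0312
grip_force: 60.1
```

```bash
python3 -c "
from h import *
trayinfo()"
```

```text
tray xy -97.8 57.9 z 0.0223 dyaw -0.0022 tilt [ 0.001 -0.    -1.   ] F tray 0.6 0.1 -1.3 gap 0.0312
```

Request:
step_arm([
  [[0, 0, 3], [0, 0, 0], 0],
  [[-5, 0, 3.5], [0, 0, 0], 0],
  [[-10, 0, 3.5], [0, 0, 0], 0],
  [[-15, 0, 3.5], [0, 0, 0], 0],
  [[-19, -0.5, 3.5], [0, 0, 0], 0],
  [[-23, -1.5, 3.5], [0, 0, 0], 0],
  [[-23, -1.5, 3.5], [0, 0, 0], 0],
])

```text
clock: 8.4
tcp_pos: [0.5066, -0.0925, 0.0189]
orientation: [-0.001, 0.074, 0.997, -0.002]
wrist_force: [-4.8, -7.3, 5.1]
finger_gap: 0.031
grip_force: 60.9
```

```bash
python3 -c "
from h import *
trayinfo()"
```

```text
tray xy -77.6 54.4 z 0.0189 dyaw -0.0049 tilt [-0.003 -0.004 -1.   ] F tray -3.7 -7.9 5.1 gap 0.031
```

Request:
step_arm([
  [[-3, -1.5, 0], [0, 0, 0.004], 0],
  [[-6, -2.1, 0], [0, 0, 0.004], 0],
  [[-9, -2.7, 0], [0, 0, 0.004], 0],
  [[-12, -3.3, 0], [0, 0, 0.004], 0],
  [[-12, -3.3, 0], [0, 0, 0.004], 0],
])

```text
clock: 8.82
tcp_pos: [0.5184, -0.0968, 0.0189]
orientation: [-0.001, 0.075, 0.997, -0.001]
wrist_force: [-4.4, -4.4, 3.0]
finger_gap: 0.031
grip_force: 60.8
```

```bash
python3 -c "
from h import *
trayinfo()"
```

```text
tray xy -65.3 51.9 z 0.0189 dyaw -0.0078 tilt [-0.002 -0.002 -1.   ] F tray -3.7 -5.0 3.0 gap 0.031
```

Request:
step_arm([
  [[-2, -0.5, 0], [0, 0, 0.004], 0],
  [[-4, -1, 0], [0, 0, 0.004], 0],
  [[-4, -1, 0], [0, 0, 0.004], 0],
])

```text
clock: 9.07
tcp_pos: [0.5208, -0.0976, 0.0189]
orientation: [-0.002, 0.077, 0.997, -0.001]
wrist_force: [-7.5, -1.9, 7.2]
finger_gap: 0.0302
grip_force: 61.2
```

```bash
python3 -c "
from h import *
trayinfo()"
```

```text
tray xy -62.8 51.4 z 0.0189 dyaw -0.0112 tilt [-0.004 -0.001 -1.   ] F tray -7.1 -2.9 7.2 gap 0.0302
```

Request:
step_arm([
  [[-2, 0, 0], [0, 0, 0], 0],
  [[-4, 0, -1], [0, 0, 0], 0],
  [[-5, 0, -1], [0, 0, 0], 0],
  [[-5, 0, -1], [0, 0, 0], 0],
])

```text
clock: 9.4
tcp_pos: [0.5216, -0.0979, 0.0188]
orientation: [-0.006, 0.077, 0.997, -0.001]
wrist_force: [-15.2, -4.3, 9.9]
finger_gap: 0.0307
grip_force: 61.7
```

```bash
python3 -c "
from h import *
trayinfo()"
```

```text
tray xy -62.0 51.2 z 0.0188 dyaw -0.0117 tilt [-0.012 -0.001 -1.   ] F tray -14.5 -6.4 9.9 gap 0.0307
```

Request:
step_arm([
  [[-3, 0, -1], [0, 0, 0], 0],
  [[-4, 0, -2], [0, 0, 0], 0],
  [[-4, 0, -2], [0, 0, 0], 0],
  [[-4, 0, -2], [0, 0, 0], 0],
])

```text
clock: 9.73
tcp_pos: [0.5221, -0.0981, 0.0191]
orientation: [-0.009, 0.077, 0.997, -0.001]
wrist_force: [-20.5, -5.3, 5.7]
finger_gap: 0.0309
grip_force: 61.1
```

```bash
python3 -c "
from h import *
trayinfo()"
```

```text
tray xy -61.4 51.0 z 0.0191 dyaw -0.0121 tilt [-0.019 -0.    -1.   ] F tray -19.5 -8.1 5.7 gap 0.0309
```

Request:
step_arm([
  [[4, 0, 1], [0, 0, 0], 0],
  [[7, 1, 1], [0, 0, 0], 0],
  [[7, 1, 1], [0, 0, 0], 60],
  [[7, 1, 0], [0, 0, 0], 60],
  [[7, 1, 0], [0, 0, 0], 60],
  [[7, 1, -20], [0, 0, 0], 60],
  [[10, 1, -60], [0, 0, 0], 60],
  [[30, 1, -100], [0, 0, 0], 60],
])

```text
clock: 10.4
tcp_pos: [0.5058, -0.0934, 0.1198]
orientation: [0.0, 0.076, 0.997, 0.0]
wrist_force: [1.8, -0.9, 1.2]
finger_gap: 0.06
grip_force: 0.0
```

Request:
step_arm([
  [[30, 60, -40], [0, 0, 0], 85],
  [[40, 80, -80], [0, 0, 0], 85],
  [[40, 80, -100], [0, 0, 0], 85],
  [[40, 80, -100], [0, 0, 0], 85],
  [[40, 80, -100], [0, 0, 0], 85],
])

```text
clock: 10.82
tcp_pos: [0.4786, -0.0066, 0.2234]
orientation: [0.004, 0.075, 0.997, -0.0]
wrist_force: [0.5, -0.8, -0.1]
finger_gap: 0.0851
grip_force: 0.0
```

```bash
python3 - <<'E'
from h import *
trayinfo(); print(st()[0]['tcp_pos'])
for n,f in (('top','t7'),('scene','s7'),('wrist','w7')): shot(n,f)
a=cv2.imread('pics/t7.png')[165:265,230:350];b=cv2.imread('pics/s7.png')[110:240,170:290];w=cv2.imread('pics/w7.png')
R=lambda i,s:cv2.resize(i,s,interpolation=cv2.INTER_CUBIC)
c=np.vstack([np.hstack([R(a,(400,333)),R(b[:100],(400,333))]),np.hstack([R(w,(356,267)),np.zeros((267,444,3),np.uint8)])])
cv2.imwrite('pics/c7.png',c)
E
```

```text
tray xy -117.5 135.5 z 0.2234 dyaw -0.0073 tilt [ 0.008 -0.001 -1.   ] F tray 0.6 -0.8 -0.1 gap 0.0851
[ 0.47861089 -0.00659424  0.2234467 ]
```

View pics/c7.png

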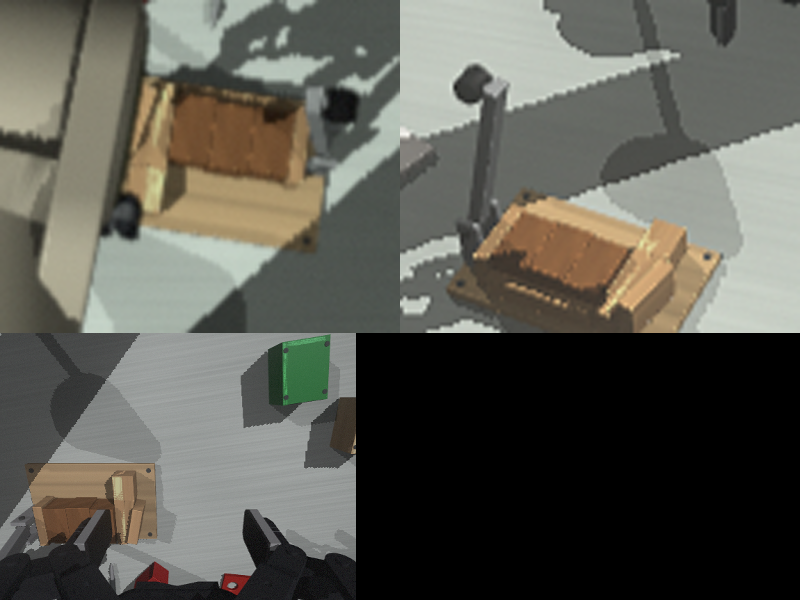

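The row is closed up, with the wedge between block 3 and the stop. The knob is at crop (340,103) in the top view and (472,83) in the scene view, so I'll triangulate it.

```bash
python3 - <<'E'
from h import *
g=np.load('tray.npz');O,yaw=g['O'],g['yaw'];xv=np.array([np.cos(yaw),np.sin(yaw)]);yv=np.array([-xv[1],xv[0]])
tr=lambda p:np.r_[(p[:2]-O)@xv,(p[:2]-O)@yv,p[2]]
L=[]
for f,(u,v) in (('t7',(332,196)),('s7',(191.6,134.9))):
    im=cv2.imread(f'pics/{f}.png');d=np.load(f'pics/{f}.npz');u0,v0=int(u)-11,int(v)-11
    w=im[v0:v0+22,u0:u0+22].max(2); m=(w<42).astype(np.uint8)
    n,lab,sta,cen=cv2.connectedComponentsWithStats(m); i=max(range(1,n),key=lambda i:sta[i,4]); print(f,sta[i],cen[i]+[u0,v0])
    L.append(ray(d['K'],d['T'],*(cen[i]+[u0,v0])))
(o1,d1),(o2,d2)=[(o,d/np.linalg.norm(d)) for o,d in L]
s=np.linalg.lstsq(np.c_[d1,-d2],o2-o1,rcond=None)[0]; a,b=o1+s[0]*d1,o2+s[1]*d2
p=(a+b)/2;t=tr(p);print('miss',np.linalg.norm(a-b),'knob',p,'tray',t)
dy,dz=t[1]+.097,t[2]-.058;print('r',np.hypot(dy,dz),'exp',np.hypot(.165,.02),'theta',np.arctan2(dz,dy)-np.arctan2(.02,.165))
for th in (0.8,.9,1,1.1,1.2,1.3,1.4):
    y,z=-.097+.165*np.cos(th)-.02*np.sin(th),.058+.165*np.sin(th)+.02*np.cos(th)
    P=np.r_[O+yv*(y+.0025),z]; print(th,P.round(4),[proj(np.load(f'pics/{f}.npz')['K'],np.load(f'pics/{f}.npz')['T'],P).round(1) for f in('t7','s7')])
E
```

```text
t7 [ 6  7 10 10 82] [331.81707317 196.73170732]Traceback (most recent call last):
  File "<stdin>", line 8, in <module>
ValueError: max() iterable argument is empty
```

```bash
python3 - <<'E'
from h import *
g=np.load('tray.npz');O,yaw=g['O'],g['yaw'];xv=np.array([np.cos(yaw),np.sin(yaw)]);yv=np.array([-xv[1],xv[0]])
tr=lambda p:np.r_[(p[:2]-O)@xv,(p[:2]-O)@yv,p[2]]
L=[]
for f,(u,v),th in (('t7',(332,196),42),('s7',(191.6,134.9),85)):
    im=cv2.imread(f'pics/{f}.png');d=np.load(f'pics/{f}.npz');u0,v0=int(u)-11,int(v)-11
    w=im[v0:v0+22,u0:u0+22].max(2)
    if f=='s7': print(w)
    m=(w<th).astype(np.uint8)
    n,lab,sta,cen=cv2.connectedComponentsWithStats(m); i=max(range(1,n),key=lambda i:sta[i,4]); print(f,sta[i],cen[i]+[u0,v0])
    L.append(ray(d['K'],d['T'],*(cen[i]+[u0,v0])))
(o1,d1),(o2,d2)=[(o,d/np.linalg.norm(d)) for o,d in L]
s=np.linalg.lstsq(np.c_[d1,-d2],o2-o1,rcond=None)[0]; a,b=o1+s[0]*d1,o2+s[1]*d2
p=(a+b)/2;t=tr(p);print('miss',np.linalg.norm(a-b),'knob',p,'tray',t)
dy,dz=t[1]+.097,t[2]-.058;print('r',np.hypot(dy,dz),'exp',np.hypot(.165,.02),'theta',np.arctan2(dz,dy)-np.arctan2(.02,.165))
for th in (0.9,1,1.1,1.2,1.3,1.4):
    y,z=-.097+.165*np.cos(th)-.02*np.sin(th),.058+.165*np.sin(th)+.02*np.cos(th)
    P=np.r_[O+yv*(y+.0025),z]; print(th,P.round(4),[proj(np.load(f'pics/{f}.npz')['K'],np.load(f'pics/{f}.npz')['T'],P).round(1) for f in('t7','s7')])
E
```

```text
t7 [ 6  7 10 10 82] [331.81707317 196.73170732]
[[200 201 201 200 199 200 199 200 200 201 201 202 200 201 202 202 202 204
  203 204 203 201]
 [201 200 201 202 201 201 202 201 200 200 200 200 200 199 201 200 201 200
  201 200 201 202]
 [199 201 199 201 201 201 202 202 201 201 200 200 201 199 200 200 199 200
  200 199 199 200]
 [201 200 201 201 200 200 200 201 202 202 202 202 201 201 201 201 199 200
  200 200 199 201]
 [202 200 201 202 202 202 201 202 200 201 200 202 202 202 203 202 202 203
  201 201 200 200]
 [200 200 200 199 201 201 201 202 201 204 203 206 206 206 204 201 200 200
  200 200 202 201]
 [201 200 201 199 199 200 201 201 201 205 173 148 118 130 180 210 203 200
  200 199 199 199]
 [202 201 202 202 202 202 200 201 204 174  94  81  58  67 103 157 208 204
  203 203 201 202]
 [201 201 201 202 201 203 204 206 212  94  60  66  64  66  73  98 164 209
  205 203 203 204]
 [201 201 200 201 201 202 206 212 129  60  66  66  69  76  82  81  93 152
  207 203 201 203]
 [203 204 202 202 203 205 208 129  69  65  68  69  74  78  80  71  59  94
  188 168 190 202]
 [203 203 204 204 205 210 145
[... 991 characters left out ...]
2]]
s7 [  6   7  13  15 102] [192.20588235 136.55882353]
miss 0.0013535336720979887 knob [ 0.56233664 -0.23494812  0.21593056] tray [-0.00218795 -0.07866997  0.21593056]
r 0.15899072953181936 exp 0.16620770138594662 theta 1.3346257772950996
0.9 [ 0.5746 -0.1649  0.1997] [array([302.8, 193.2]), array([215.7, 148.8])]
1 [ 0.5725 -0.1793  0.2076] [array([308.9, 193.4]), array([210.5, 145.1])]
1.1 [ 0.5704 -0.1945  0.2141] [array([315.3, 193.7]), array([205.1, 141.7])]
1.2 [ 0.5681 -0.2102  0.219 ] [array([321.9, 194.3]), array([199.7, 138.7])]
1.3 [ 0.5658 -0.2263  0.2223] [array([328.6, 194.9]), array([194.1, 136.1])]
1.4 [ 0.5634 -0.2427  0.224 ] [array([335.3, 195.8]), array([188.6, 133.9])]
```

The knob sits at about (0.562, -0.2345, 0.222), with the bar at about 1.35 rad. I'll rise, turn the gripper to close along the tray's x, and go above the knob.

Request:
step_arm([
  [[0, 0, -40], [0, 0, 1.562], 60],
  [[0, 0, -65], [0, 0, 1.562], 60],
  [[-20, -36, -65], [0, 0, 1.562], 60],
  [[-40, -72, -65], [0, 0, 1.562], 60],
  [[-60, -108, -65], [0, 0, 1.562], 60],
  [[-78, -142, -65], [0, 0, 1.562], 60],
  [[-96, -176, -65], [0, 0, 1.562], 60],
  [[-116, -213, -65], [0, 0, 1.562], 60],
], grip_force=25)

```text
clock: 11.63
tcp_pos: [0.5585, -0.238, 0.2816]
orientation: [-0.002, 0.548, 0.836, 0.0]
wrist_force: [1.7, 1.0, 0.7]
finger_gap: 0.06
grip_force: 0.0
```

```bash
python3 -c "
from h import *
trayinfo();print(togo([.562,-.2345,.27]).round(1),st()[0]['tcp_pos'])"
```

```text
tray xy -5.6 -82.3 z 0.2816 dyaw -1.0175 tilt [-0.003  0.002 -1.   ] F tray 1.6 1.2 0.7 gap 0.06
[ 1.8  4.7 11.6] [ 0.55845806 -0.23802673  0.28160469]
```

Request:
step_arm([
  [[0, 0, 0], [0, 0, 0.12], 60],
  [[0, 0, 0], [0, 0, 0.24], 60],
  [[2, 4, 0], [0, 0, 0.36], 60],
  [[2, 4, 0], [0, 0, 0.48], 60],
  [[2, 4, 0], [0, 0, 0.553], 60],
  [[2, 4, 0], [0, 0, 0.553], 60],
  [[2, 4, 0], [0, 0, 0.553], 60],
])

```text
clock: 12.22
tcp_pos: [0.5612, -0.2329, 0.282]
orientation: [-0.002, 0.753, 0.658, -0.0]
wrist_force: [-0.2, 0.2, -0.2]
finger_gap: 0.0601
grip_force: 0.0
```

```bash
python3 -c "
from h import *
trayinfo();print(togo([.562,-.2345,.205]).round(1),st()[0]['tcp_pos'])
im,K,T=shot('wrist','w8')
hsv=im.max(2);m=(hsv<60).astype(np.uint8)
print(proj(K,T,[.562,-.2345,.222]))
u,v=proj(K,T,[.562,-.2345,.222]).astype(int)
print(im[max(0,v-40):v+41:8,u-64:u+65:8].max(2))
"
```

```text
tray xy -3.6 -76.8 z 0.282 dyaw -1.5621 tilt [-0.003  0.002 -1.   ] F tray -0.2 0.2 -0.2 gap 0.0601
[-1.6  1.2 77. ] [ 0.56123197 -0.23291866  0.28199257]
[256.55396252 215.86119274]
[[104 114 110 104 105 105 104  76 103 110 162  99  63  84 107 202 203]
 [103 104 101 105 102 103  69 177 178 177 174 100 103 106 107 205 201]
 [100 101  99 103 102 104  95 175 176 175 173 133 105 105 207 201 203]
 [100 103 103 104 100  99 104  48 166 176  41 100 101 101 105 202 201]
 [102 100 104 100 101 100  75  50  50  49  47  99 103 103 104 190 202]
 [104  96  99 102 101 100  60  51  54  57  55  99 105 101 102 103 106]
 [102 100 100 102 103 101  62  40  42  52  48  98 101 106 102 104 106]
 [108 102 102 100 100 101  78  37  37  41  44  98 102 102 101 103 106]
 [196 103 106 104 102 102 103 102 100 101 102 101 102 100  99  98 103]
 [173 191 105 104 102 102 103  99 103 102 104 102 103 102 100 102  52]
 [140 151 170 167  78  99 101 107 104  99 103  99 102  99 104  74  43]]
```

The wrist pixels put the knob about 4 px right of the prediction (+2.5 mm along tool y), and otherwise confirm it. Descending to pinch it.

Request:
step_arm([
  [[-1, 2, 20], [0, 0, -0.009], 60],
  [[-2, 3.5, 45], [0, 0, -0.009], 60],
  [[-2, 3.5, 65], [0, 0, -0.009], 60],
  [[-2, 3.5, 77], [0, 0, -0.009], 60],
  [[-2, 3.5, 77], [0, 0, -0.009], 60],
  [[-2, 3.5, 77], [0, 0, -0.009], 60],
])

```text
clock: 12.77
tcp_pos: [0.5644, -0.2347, 0.2062]
orientation: [-0.001, 0.75, 0.662, -0.0]
wrist_force: [-0.6, -0.2, 0.5]
finger_gap: 0.0605
grip_force: 0.0
```

Request:
step_arm([
  [[0, 0, 0], [0, 0, 0], 15],
  [[0, 0, 0], [0, 0, 0], 15],
  [[0, 0, 0], [0, 0, 0], 15],
  [[0, 0, 0], [0, 0, 0], 15],
  [[0, 0, 0], [0, 0, 0], 15],
])

```text
clock: 13.18
tcp_pos: [0.5636, -0.2349, 0.2086]
orientation: [-0.0, 0.751, 0.661, -0.001]
wrist_force: [-6.1, 0.2, 5.6]
finger_gap: 0.0236
grip_force: 26.4
```

```bash
python3 - <<'E'
from h import *
trayinfo();s,r=st();p0=s['tcp_pos'];M=r.as_matrix();print(p0,M.round(3).tolist())
g=np.load('tray.npz');yaw=g['yaw'];yv=np.array([-np.sin(yaw),np.cos(yaw)])
k=lambda th:np.array([-.097+.165*np.cos(th)-.02*np.sin(th),.058+.165*np.sin(th)+.02*np.cos(th)])
t0=1.35
for th in (1.25,1.1,.95,.8,.65,.5,.35,.2,.05,0,-.03):
    d=k(th)-k(t0); w=np.r_[yv*d[0],d[1]]; print(th,(r.inv().apply(w)*1000).round(1))
E
```

```text
tray xy -1.0 -78.5 z 0.2086 dyaw -1.5552 tilt [-0.002 -0.001 -1.   ] F tray -6.0 -0.7 5.6 gap 0.0236
[ 0.56358707 -0.23493696  0.20857609] [[0.127, 0.992, -0.002], [0.992, -0.127, -0.001], [-0.001, -0.001, -1.0]]
1.25 [16.4  0.3  2.5]
1.1 [40.4  0.6  9.2]
0.95 [63.1  1.  19.5]
0.8 [84.   1.4 33. ]
0.65 [102.7   1.7  49.5]
0.5 [118.6   1.9  68.6]
0.35 [131.6   2.2  89.9]
0.2 [141.2   2.4 112.9]
0.05 [147.3   2.5 137. ]
0 [148.5   2.5 145.2]
-0.03 [149.    2.5 150.2]
```

Request:
step_arm([
  [[8, -1, 1], [0, 0, 0], 15],
  [[16, -1, 2.5], [0, 0, 0], 15],
  [[28, -0.5, 5.5], [0, 0, 0], 15],
  [[40, -0.5, 9], [0, 0, 0], 15],
  [[52, -0.5, 14], [0, 0, 0], 15],
  [[63, 0, 19.5], [0, 0, 0], 15],
  [[74, 0, 26], [0, 0, 0], 15],
  [[84, 0, 33], [0, 0, 0], 15],
])

```text
clock: 13.85
tcp_pos: [0.5763, -0.1503, 0.1734]
orientation: [0.0, 0.75, 0.661, 0.0]
wrist_force: [1.5, -3.9, -1.1]
finger_gap: 0.0234
grip_force: 24.5
```

```bash
python3 -c "
from h import *
trayinfo()"
```

```text
tray xy -0.4 7.1 z 0.1734 dyaw -1.5536 tilt [ 0.001 -0.    -1.   ] F tray 2.0 -3.7 -1.1 gap 0.0234
```

Request:
step_arm([
  [[10, 0, 8], [0, 0, 0], 15],
  [[19, 0.3, 16.5], [0, 0, 0], 15],
  [[27, 0.4, 26], [0, 0, 0], 15],
  [[34.6, 0.5, 35.6], [0, 0, 0], 15],
  [[41.5, 0.7, 46], [0, 0, 0], 15],
  [[47.6, 0.8, 57], [0, 0, 0], 15],
  [[53, 0.9, 68], [0, 0, 0], 15],
  [[57.2, 1, 80], [0, 0, 0], 15],
])

```text
clock: 14.52
tcp_pos: [0.5848, -0.0937, 0.0935]
orientation: [0.0, 0.75, 0.661, 0.001]
wrist_force: [4.8, 1.7, 3.0]
finger_gap: 0.0238
grip_force: 25.3
```

Request:
step_arm([
  [[4, 0, 12], [0, 0, 0], 15],
  [[6, 0, 24], [0, 0, 0], 15],
  [[7, 0, 32], [0, 0, 0], 15],
  [[7, 0, 35], [0, 0, 0], 15],
  [[7, 0, 35], [0, 0, 0], 15],
])

```text
clock: 14.93
tcp_pos: [0.5859, -0.0861, 0.0581]
orientation: [-0.0, 0.75, 0.662, 0.002]
wrist_force: [7.4, 4.6, -0.9]
finger_gap: 0.0232
grip_force: 26.2
```

```bash
python3 -c "
from h import *
trayinfo()"
```

```text
tray xy -0.0 72.0 z 0.0581 dyaw -1.553 tilt [ 0.002  0.003 -1.   ] F tray 6.6 5.6 -0.9 gap 0.0232
```

Request:
step_arm([
  [[0, -2, 3], [0, 0, 0], 15],
  [[-1, -3, 6], [0, 0, 0], 15],
  [[-1, -3, 6], [0, 0, 0], 15],
])

```text
clock: 15.18
tcp_pos: [0.5861, -0.0863, 0.057]
orientation: [0.002, 0.749, 0.662, 0.005]
wrist_force: [5.4, 9.5, 21.4]
finger_gap: 0.0237
grip_force: 30.1
```

```bash
python3 -c "
from h import *
trayinfo()"
```

```text
tray xy 0.3 71.8 z 0.057 dyaw -1.5521 tilt [ 0.011  0.004 -1.   ] F tray 4.0 10.2 21.4 gap 0.0237
```

Request:
step_arm([
  [[-2, 0, -3], [0, 0, 0], 15],
  [[-2, 0, -4], [0, 0, 0], 15],
  [[-2, 0, -4], [0, 0, 0], 50],
  [[-2, 0, -4], [0, 0, 0], 50],
  [[-2, 0, -4], [0, 0, 0], 50],
  [[-2, 0, -4], [0, 0, 0], 50],
  [[-2, 0, -30], [0, 0, 0], 50],
  [[-2, 0, -65], [0, 0, 0], 50],
])

```text
clock: 15.85
tcp_pos: [0.5774, -0.0898, 0.1143]
orientation: [-0.004, 0.75, 0.661, -0.003]
wrist_force: [0.9, -0.6, 1.0]
finger_gap: 0.0502
grip_force: 0.0
```

Request:
step_arm([
  [[30, 0, -40], [0, 0, 0], 50],
  [[65, 0, -80], [0, 0, 0], 50],
  [[100, -20, -100], [0, 0, 0], 50],
  [[135, -40, -100], [0, 0, 0], 50],
  [[170, -60, -100], [0, 0, 0], 50],
  [[200, -80, -100], [0, 0, 0], 50],
  [[220, -80, -100], [0, 0, 0], 50],
  [[220, -80, -100], [0, 0, 0], 50],
])

```text
clock: 16.52
tcp_pos: [0.5274, 0.142, 0.2179]
orientation: [-0.001, 0.749, 0.663, 0.0]
wrist_force: [0.3, 0.1, -0.0]
finger_gap: 0.0499
grip_force: 0.0
```

```bash
python3 - <<'E'
from h import *
trayinfo()
g=np.load('tray.npz');O,yaw=g['O'],g['yaw'];xv=np.array([np.cos(yaw),np.sin(yaw)]);yv=np.array([-xv[1],xv[0]])
for n,th in (('top',42),('scene',85)):
    im,K,T=shot(n,n+'9')
    for y,z in ((.068,.078),):
        P=np.r_[O+yv*(y+.0025),z];u,v=proj(K,T,P); u0,v0=int(u)-12,int(v)-12
        w=im[v0:v0+24,u0:u0+24].max(2);m=(w<th).astype(np.uint8);k,l,s,c=cv2.connectedComponentsWithStats(m)
        i=max(range(1,k),key=lambda i:s[i,4]) if k>1 else None
        print(n,(u,v),i and (s[i],c[i]+[u0,v0]))
# bystanders: pixel change top0 vs top9
a,b=[cv2.imread(f'pics/{f}.png').astype(int) for f in('scene0','scene9')]
for n,(u,v) in dict(tile=(254,250),driver=(192,305),punch=(308,377),gauge=(457,437)).items():
    u,v=int(u*.64),int(v*.64);print(n,np.abs(a-b)[v-12:v+13,u-18:u+19].mean().round(1))
E
```

```text
tray xy -90.3 289.5 z 0.2179 dyaw -1.5491 tilt [-0.001  0.002 -1.   ] F tray 0.3 0.1 -0.0 gap 0.0499
top (np.float64(270.23751836406154), np.float64(198.02678922954593)) (array([11,  9,  8,  8, 53], dtype=int32), array([272.73584906, 198.47169811]))
scene (np.float64(244.29037504022858), np.float64(188.30831253375337)) (array([  0,   7,  16,  17, 148], dtype=int32), array([239.33783784, 191.66216216]))
tile 46.6
driver 28.6
punch 45.1
gauge 8.2
```

```bash
python3 - <<'E'
from h import *
np.set_printoptions(linewidth=200)
g=np.load('tray.npz');O,yaw=g['O'],g['yaw'];xv=np.array([np.cos(yaw),np.sin(yaw)]);yv=np.array([-xv[1],xv[0]])
for n,(u0,v0,w,h) in dict(top9=(258,188,28,22),scene9=(226,176,34,26)).items():
    im=cv2.imread(f'pics/{n}.png');print(n);print(im[v0:v0+h,u0:u0+w].max(2))
    d=np.load(f'pics/{n}.npz')
    for th in (0,.06,.12,.2):
        y,z=-.097+.165*np.cos(th)-.02*np.sin(th),.058+.165*np.sin(th)+.02*np.cos(th)
        print(th,proj(d['K'],d['T'],np.r_[O+yv*(y+.0025),z])-[u0,v0])
E
```

```text
top9
[[154 173 176 176 173 158 151 140 100 122 149 155 143 142 132 131 132 142 135 109  72  64  62  55  58  59  57  59]
 [176 177 179 177 172 164 154 132  86  95 139 152 153 152 153 154 150 146 114  91  79  59  52  55  59  58  56  57]
 [180 180 178 178 171 160 153 139  94 109 146 154 155 155 166 167 155 113  73  66  88  84  82  84  78  62  61  82]
 [179 176 176 175 167 150 151 148 133 139 152 155 152 147 179 182 176 149  88  67  85  91  75  74  69  56  53  71]
 [175 177 177 175 165 148 147 146 146 146 150 151 149 147 181 187 182 136  91  69  84  95  62  58  57  43  49  67]
 [176 179 177 174 156 147 145 147 148 147 145 141 140 137 159 179 172 107  81  71  76  92  60  55  57  51  67 105]
 [176 177 178 171 153 146 145 144 147 147 140 109  91  87  96 117 114  71  64  61  61  71  58  53  54  55  64  99]
 [180 181 179 175 152 145 146 146 146 144 132  68  38  33  39  44  43  33  37  49  55  55  55  53  49  50  64 100]
 [181 182 180 173 150 147 147 146 148 146 132  51  22  20  24  21  20  18  24  46  54  54  55  52  42  44  52  73]
 [180 180 175 154 146 147 149 147 147 142 118  45  24  24  2
[... 4597 characters left out ...]
80 176 173 171 171 157]
 [ 70  69  72  69  64  75  83  82  82  79  74  86 107  76  77  77  79  81 147 128 137 134 127 127 123 122 163 184 184 185 182 179 195 137]
 [ 66  67  67  65  69  81  82  82  80  76 101 108 210 201 167 170 188 101 129 138 134 126 126 124 123 161 175 179 180 181 184 176 178 147]
 [ 62  67  67  67  82  81  80  79  76 104 114 208 223 220 212 221 139 127 137 134 127 126 125 124 131 168 173 174 175 176 181 187 151 177]
 [ 77  76  65  74  82  81  80 110  76  87 123 235 220 218 224 149 124 136 134 127 124 125 124 132 161 169 168 167 167 171 172 139 161 185]]
0 [18.29037504 12.30831253]
0.06 [17.6585494   9.81372706]
0.12 [16.8298516   7.25000171]
0.2 [15.41873047  3.74129084]
```

```bash
python3 - <<'E'
from h import *
g=np.load('tray.npz');O,yaw=g['O'],g['yaw'];xv=np.array([np.cos(yaw),np.sin(yaw)]);yv=np.array([-xv[1],xv[0]])
def tri(L):
    (o1,d1),(o2,d2)=[(o,d/np.linalg.norm(d)) for o,d in L]
    s=np.linalg.lstsq(np.c_[d1,-d2],o2-o1,rcond=None)[0]; a,b=o1+s[0]*d1,o2+s[1]*d2;p=(a+b)/2
    return np.linalg.norm(a-b).round(4),[((p[:2]-O)@xv).round(4),((p[:2]-O)@yv).round(4),p[2].round(4)]
for a,b in (((272.7,198.4),(242.5,187.3)),((331.8,196.7),(191.2,134.8))):
    L=[]
    for n,p in (('top9',a),('scene9',b)):
        d=np.load(f'pics/{n}.npz');L.append(ray(d['K'],d['T'],*p))
    print(tri(L))
E
```

```text
(np.float64(0.0014), [np.float64(-0.0005), np.float64(0.0639), np.float64(0.0789)])
(np.float64(0.0021), [np.float64(-0.0026), np.float64(-0.0792), np.float64(0.2211)])
```

```bash
python3 -c "
from h import *
print(env.hand_in())"
```

```text
the job is handed in; nothing more can be done
None
```

The job is handed in, but no verdict came back: the wedge was driven in at about 20 N, with its tip at about x = 40 mm in the tray frame from the arm's position, not from an image. The bar was pressed down to its stop and triangulated as down, everything is released, and I did not check that the tile, gauge, punch and screwdriver stayed put.

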